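# Fit the tool rest to the wood lathe

### The job

Take the long green tool rest out of the wooden storage block and slide its post down into the holder (banjo) on the lathe, gently past the spring plunger, until the brass stop collar on the post sits fully home on top of the holder, with the rest's bar parallel to the lathe bed. Feel for the collar landing and do not force it. Then swing the black-handled lever on the holder fully down to lock the post, and leave everything else in its place.

Things in the scene. Friction and masses are not known exactly. Their poses are not given: they have to be found in the camera images.
- rest_web (a point): centre of the long tool rest's green bar: 150 mm long (this frame's x), 12 mm thick (y), 30 mm high (15 up, 15 down; within 25 mm of the middle a gusset of the same thickness goes 14 mm lower). Below its middle, along -z, runs a steel post 16 mm in diameter, 90 mm long below the bar, its last 4.5 mm tapered to 11 mm. About 0.45 kg. Starts upright in a hole of the block, sunk 40 mm
- rest_foot (a point): centre of the tool rest's lower post end, on the post's axis, 105 mm below rest_web; same axes
- rest: the whole tool rest (origin and axes as rest_foot). A brass stop collar, 32 mm in diameter and 12 mm high, is clamped on its post where the last user set it: its underside lies anywhere from 48 to 62 mm above the foot, different each time, and is not measured
- block: beech storage block, fixed, 90 x 225 x 58 mm high, origin at the centre of its underside; three holes, 18 mm in diameter and 40 mm deep, along its y at -80, 0 and +80 mm hold the long rest, the short rest and the drive centre in any order
- short_rest: short dark tool rest (75 mm bar, no collar, 120 mm tall), origin at its post's foot; stays in the block
- drive_centre: steel drive centre, 94 mm tall, 30 mm wide at most, origin at its foot; stays in the block
- lathe: the wood lathe, fixed; origin on the table under the bed's centre line; y runs along the bed and spindle towards the headstock; the bed is 120 mm wide, its top 95 mm above the table
- bore_mouth (a point): centre of the top of the holder's (banjo's) boss, 145 mm above the table, on the robot's side of the bed. The boss is a tube of 48 mm outer diameter, 50 mm high, with an upright through bore 17.5 mm in diameter. z is up along the bore; the holder's -x points roughly to the robot and it may be turned a little on the bed
- plunger (a joint): spring plunger in the boss's +y side, m pushed out: 0 free, about 0.0015 to 0.0025 riding on the post. Its round nose (5 mm radius) reaches 4 mm into the bore, 22 mm below the boss's top. Passing the post's taper takes some 5 to 20 N of push; it then presses sideways with some 10 N, so the post drags with some 5 to 15 N at any depth and stays where it is let go
- lock_lever (a joint): locking lever, rad: 0 is unlocked (handle 50 degrees above level, pointing to the holder's -x, its tip 62 mm higher than the boss's top), grows as the handle swings down, 0.95 at its stop (locked, handle nearly level). Starts between 0 and 0.2, turns stiffly (0.25 N m, about 3 N at the handle) and stays where it is left
- lever_end (a point): point on the centre line of the lever's black handle (16 mm in diameter, 41 mm long), 85 mm from the pivot and 19 mm short of the rounded tip
- lever_pivot (a point): the lever's pivot, in the plane of its handle: 8 mm to -x, 48 mm to -y and 18 mm below bore_mouth in the holder's frame, whose axes it has. The handle swings in the holder's x-z plane
Mind the look-alikes: they are no part of the job. Of the things that look like the rest, the larger one is meant.

How it is judged:
By the outcome, as a careful person would: the job done as asked, in the order asked, and still so for the second after the job is handed in, with the robot touching nothing.
It also fails if it takes over 61 s, if anything falls off the work surface, if the arm or the gripper's body presses on something with over 40 N, if the wrist force passes 120 N, or if a joint passes its speed limit or range.

### The arm

A 6-joint arm with a two-finger parallel gripper is mounted at the origin on the work surface. World frame = base frame: x ahead of the robot, y to its left, z up, the work surface at z = 0. Lengths are in m, angles in degrees, forces in N, time in s.
With the tool pointing down it reaches from about 0.35 to 0.875 m from the base axis. Payload 4.2 kg.
Tool frame: the origin (TCP) lies at the very end of the fingers, on their centre line; the grasp point (between the pads) lies 19 mm behind it; z points along the fingers, y is the direction in which the jaws open and shut (so a half turn about z gives the same grasp; the last joint's range is limited). The gripper opens to 87 mm and grips with 3 to 60 N. Pads are 19 mm wide; open, the fingers measure 117 mm over their backs; the gripper's body (75 mm by 190 mm) begins 51 mm behind the grasp point.
Start: joints at [81.681, 22.042, 0.453, 0, -68.411, -14.817], TCP at [0.246, 0.575, 0.223] pointing down, gripper open.
Joint ranges: [-179.83, 179.83], [-69.29, 118.12], [-61.27, 80.66], [-181.25, 117.63], [-171.15, -9.14], [-177.46, 177.46]. Speed limits (degrees/s): [159.86, 159.86, 180, 180, 180, 180].

### API

Orientations are given as a 3x3 rotation matrix whose columns are the frame's x, y, z axes.
In Python, from station import r gives the robot as it stands.
- The arm moves only by the tool play_rows, never from a script. Its argument "commands" is a list of rows, each an object with "angular": the turn, a rotation vector about the tool's x, y, z in degrees, a list of three; "dp": the shift along the tool's x, y, z in m, a list of three; "hand": the opening in per cent of the stroke, from 0 (shut) to 100 (fully open). A call has 1 to 5 rows; each row shifts and turns the commanded pose from where the row before left it, along the tool's axes as they then stand; what a row does not reach is not made up. A row lasts 1/8 s, in which the tool goes at most 62.5 mm and 10.7 degrees, less where a joint would pass 70% of its speed; a pose out of reach is approached as far as the arm can. A call with a gripper value outside its range is refused whole. The fingers move at their own pace and stop on an object; the grip force is fixed at half the most. Time passes only in rows, so rows that do not move let the fingers close. It gives the time, the measured TCP pose, the force and the opening at its end, in the units of the state.
- r.sense(): the state, without advancing time (a new reading comes with each control period).
- r.capture(name): name is "scene" or "top"; returns a dict with "frame" (384x512x3 uint8, red, green, blue), "range_z" (384x512 float32, m along the optical axis (not along the pixel's ray), 0 where there is no reading), "fx", "fy", "cx", "cy" (pixels), "position" and "attitude" of the camera in the world. Camera axes: x right, y down, z forward; pixel columns grow to the right and rows downward; lengths in m; the calibration is good to about 2 mm. A picture is of the moment at which its call begins.
- r.finish_job(): hands the job in, once; it reports no verdict.
Trained networks look in a picture, given as the dict that the camera call returned (one of the last four; its "shot" number tells which), for a name from the list of things; names that differ only in an ending like _2 or _b are one class to them, and where a whole thing is asked for, a point or a joint stands for the part that bears it (a point fixed in the world has none). Each returns a list of dicts, best first, with "score" (0 to 1); they miss things now and then, are a little off and sometimes report something else, mostly with a low value. They report only what shows in the picture. A call takes as long as a camera call. They do not tell look-alikes from the thing itself.
- r.find_in(target, picture): "extent" ([left, top, right, bottom] in pixels, round what is visible of it).
The state is a dict: "time_s": time; "joints": joint angles; "joint_velocities": joint speeds; "effort": joint torques, N m; "tcp_pos": TCP position; "ee_rot": TCP orientation; "wrist_force": force on the tool from outside, world axes, zero at the start; "moment": the same for the moment, N m; "gripper_width": opening from 0.0 (shut) to 1.0 (fully open).
Only numpy, scipy, OpenCV 4.12 (cv2) and the standard library are available. Lean on these libraries where they do the work, as an engineer would, in place of code of your own. Each camera call takes 0.05 s, during which the arm holds its last target. There are 200 camera calls.

## Working session

There is one attempt and no reset: what is moved stays moved. The work goes in short steps, Python scripts to look and compute and a tool call to move; the robot and the scene stay as the last step left them, time stands still between calls to the robot, and variables do not carry over. Pictures are saved under pics/ and viewed, about 8 in all and at most 12, crops included, and the job is handed in when it is done.

Besides the shell and the picture viewer there is one more tool, called after "Call:" by a JSON object that holds its "api" and its "payload". play_rows: Moves the arm, as the interface text tells. Its arguments: {"type":"object","properties":{"commands":{"type":"array","items":{"type":"object","properties":{"angular":{"type":"array","items":{"type":"number"}},"dp":{"type":"array","items":{"type":"number"}},"hand":{"type":"number"}}}}},"required":["commands"]}

```bash
ls; mkdir -p pics; cat > h.py <<'E'
from station import r
import numpy as np, cv2
def cloud(c):
    d=c["range_z"];v,u=np.mgrid[:d.shape[0],:d.shape[1]]
    p=np.stack([(u-c["cx"])/c["fx"]*d,(v-c["cy"])/c["fy"]*d,d],-1)
    w=p@np.array(c["attitude"]).T+np.array(c["position"]); w[d==0]=np.nan
    return w
def save(c,n,crop=None,s=1):
    f=c["frame"][:,:,::-1]
    if crop: f=f[crop[1]:crop[3],crop[0]:crop[2]]
    cv2.imwrite("pics/"+n,cv2.resize(f,None,fx=s,fy=s,interpolation=cv2.INTER_CUBIC))
E
python3 - <<'E'
from h import *
print(r.sense())
fs=[]
for n in("scene","top"):
    c=r.capture(n);fs.append(c["frame"]);np.savez(n+".npz",**{k:c[k] for k in("range_z","frame","fx","fy","cx","cy","position","attitude")})
    print(n,c["position"],np.round(c["attitude"],3).tolist(),c["fx"])
    w=cloud(c)
    for t in("rest","rest_web","block","short_rest","drive_centre","lathe","bore_mouth","lock_lever","lever_end","lever_pivot","plunger"):
        for x in r.find_in(t,c)[:2]:
            e=np.array(x["extent"]);m=((e[:2]+e[2:])/2).round().astype(int)
            print(t,round(x["score"],2),e.round(0).tolist(),w[m[1],m[0]].round(3))
    save(c,n+"0.png",s=1.5)
E
```

```text
pics
{'time_s': 0.0, 'joints': array([ 8.16782699e+01,  2.20910163e+01,  3.79203177e-01, -2.95805194e-02,
       -6.84110735e+01, -1.48169607e+01]), 'joint_velocities': array([ 0.07569963, -0.05367036,  0.03764481,  0.08395769,  0.00162498,
        0.12465696]), 'effort': array([-5.01838076e-04, -3.90668929e+01,  1.87400937e+01,  4.21993956e+00,
        1.09371936e-02, -2.02691090e-04]), 'tcp_pos': array([0.24533688, 0.57417269, 0.22145145]), 'ee_rot': array([[ 9.19481517e-01, -3.93132449e-01, -7.85414587e-04],
       [-3.93133225e-01, -9.19479230e-01, -2.05266741e-03],
       [ 8.47977659e-05,  2.19616231e-03, -9.99997585e-01]]), 'wrist_force': array([-0.75471917, -0.11224379, -0.37448682]), 'moment': array([-0.00346   , -0.01749212, -0.01312575]), 'gripper_width': 0.9974592018953204}
scene [ 1.22139673 -0.26318618  0.78141458] [[0.145, 0.673, -0.726], [0.989, -0.084, 0.119], [0.019, -0.735, -0.678]] 490.6810930129606
rest 0.91 [232.0, 155.0, 249.0, 210.0] [ 0.471 -0.178  0.132]
rest 0.62 [192.0, 149.0, 240.0, 177.0] [ 0.296 -0.215  0.047]
rest_web 0.65 [230.0, 155.0, 251.0, 212.0] 
[... 1279 characters left out ...]
[335.0, 209.0, 349.0, 245.0] [ 0.443 -0.333  0.135]
short_rest 0.7 [264.0, 190.0, 283.0, 253.0] [ 0.451 -0.182  0.134]
drive_centre 0.45 [297.0, 220.0, 314.0, 231.0] [ 0.448 -0.254  0.103]
lathe 0.59 [0.0, 56.0, 415.0, 174.0] [ 0.736 -0.009  0.051]
bore_mouth 0.82 [146.0, 94.0, 194.0, 210.0] [0.607 0.061 0.137]
bore_mouth 0.49 [181.0, 173.0, 192.0, 207.0] [0.51  0.01  0.172]
lock_lever 0.82 [182.0, 177.0, 195.0, 208.0] [0.504 0.006 0.18 ]
lock_lever 0.28 [335.0, 210.0, 348.0, 243.0] [ 0.444 -0.331  0.131]
lever_end 0.63 [181.0, 172.0, 193.0, 206.0] [0.512 0.01  0.173]
lever_pivot 0.7 [146.0, 96.0, 198.0, 204.0] [0.617 0.06  0.121]
plunger 0.35 [144.0, 178.0, 152.0, 184.0] [0.538 0.108 0.13 ]
```

View pics/scene0.png

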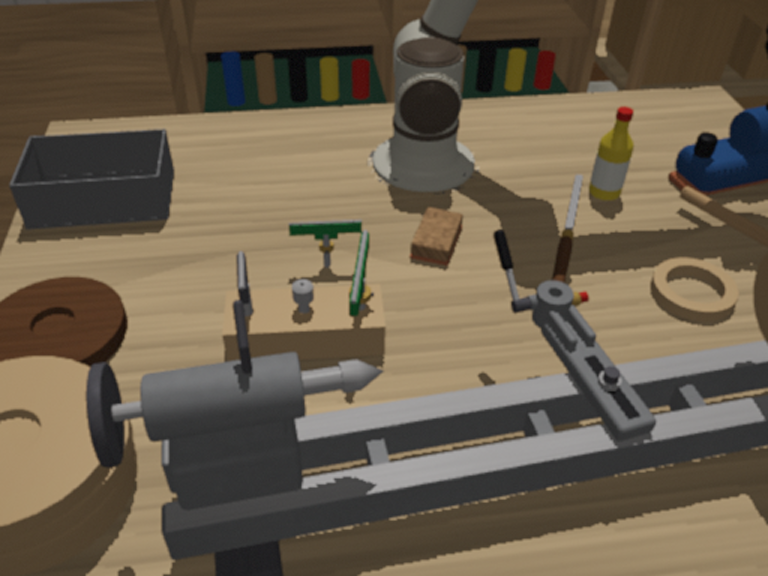

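View pics/top0.png

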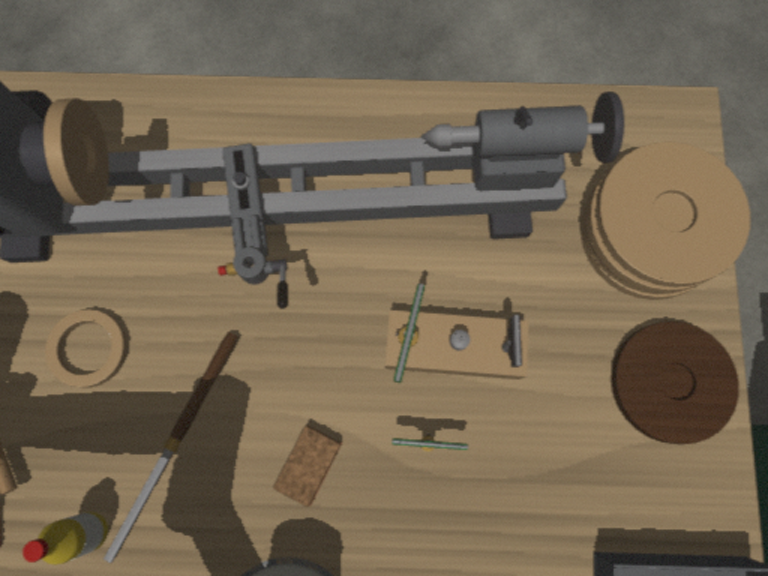

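The scene view shows the long green rest in the block's left hole (about 360,275), with a smaller green look-alike in front (325,230). The banjo boss is at about (555,293), with its lever up at (503,250). The top view agrees: bar (410,330), boss (252,264). I'll measure these from the depth data next.

```bash
cat > m.py <<'E'
from h import *
def green(c,w):
    h=cv2.cvtColor(c["frame"],cv2.COLOR_RGB2HSV)
    return (h[...,0]>38)&(h[...,0]<95)&(h[...,1]>60)
def line(P):
    m=P.mean(0);u=np.linalg.svd(P-m)[2][0];t=(P-m)@u
    return m+u*(t.min()+t.max())/2,u*np.sign(u[0]),t.max()-t.min()
if __name__=="__main__":
  for n in("scene","top"):
    c=dict(np.load(n+".npz"));w=cloud(c);x,y,z=w[...,0],w[...,1],w[...,2]
    g=green(c,w)&(x>.38)&(z>.1)&(abs(y+.18)<.12)
    P=w[g];T=P[P[:,2]>P[:,2].max()-.008]
    print(n,"bar n",len(P),"z",np.percentile(P[:,2],[2,50,98]).round(3),len(T))
    if len(T)>5:
        a,u,L=line(T[:,:2]);print(" top line c",a.round(4),"dir",np.degrees(np.arctan2(u[1],u[0])).round(2),"L",L.round(3))
    a,u,L=line(P[:,:2]);print(" all c",a.round(4),np.degrees(np.arctan2(u[1],u[0])).round(2),L.round(3))
    # block top
    b=(abs(z-.058)<.006)&(abs(x-.46)<.08)&(abs(y+.26)<.15)
    R=cv2.minAreaRect(w[b][:,:2].astype(np.float32)*1000);print(" block",R)
    # boss top
    b=(abs(z-.145)<.006)&(x>.5)&(x<.62)&(y>.02)&(y<.12)
    Q=w[b][:,:2].astype(np.float32)*1000;print(" boss n",len(Q),"z",z[b].mean(),cv2.minEnclosingCircle(Q),Q.mean(0),Q.min(0),Q.max(0))
    # bed edges
    b=(abs(z-.095)<.006)&(x>.58)&(x<.85)&(y>-.35)&(y<.35)
    q=w[b];print(" bed",len(q))
    for s in(0,1):
        k=[];
        for yy in np.arange(-.15,.3,.01):
            e=q[abs(q[:,1]-yy)<.005]
            if len(e)>8:k.append((yy,np.percentile(e[:,0],[1,99])[s]))
        k=np.array(k);
        pf=np.polyfit(k[:,0],k[:,1],1);res=k[:,1]-np.polyval(pf,k[:,0]);kk=k[abs(res)<.006];pf=np.polyfit(kk[:,0],kk[:,1],1)
        print("  edge",s,pf.round(4),"ang from y",np.degrees(np.arctan(-pf[0])).round(2),len(kk))
    # lever dark handle
    b=(x>.44)&(x<.56)&(y>-.02)&(y<.05)&(z>.13)&(z<.24);H=w[b];
    if len(H)>5:
        m=H.mean(0);u=np.linalg.svd(H-m)[2][0];u*=np.sign(u[2]);t=(H-m)@u
        print(" handle",len(H),m.round(4),u.round(3),(m+u*t.min()).round(3),(m+u*t.max()).round(3),"elev",np.degrees(np.arcsin(u[2])).round(1))
E
python3 m.py
```

```text
scene bar n 193 z [0.108 0.129 0.135] 106
 top line c [ 0.4568 -0.1767] dir -13.41 L 0.15
 all c [ 0.4576 -0.1754] -13.88 0.151
 block ((451.36834716796875, -258.176025390625), (225.61968994140625, 95.59151458740234), 86.88056945800781)
 boss n 317 z 0.14333114424606194 ((553.4138793945312, 66.32799530029297), 25.19890022277832) [556.06934  65.39717] [528.2582   42.66964] [578.1126   89.33768]
 bed 11393
  edge 0 [-0.1313  0.6473] ang from y 7.48 3
  edge 1 [-0.0778  0.7729] ang from y 4.45 44
 handle 438 [0.5239 0.0149 0.1598] [-0.718 -0.329  0.613] [0.561 0.032 0.128] [ 0.482 -0.004  0.195] elev 37.8
top bar n 56 z [0.111 0.134 0.138] 54
 top line c [ 0.454 -0.178] dir -12.56 L 0.142
 all c [ 0.454  -0.1783] -12.61 0.142
 block ((448.9444885253906, -257.7051086425781), (225.17013549804688, 90.59994506835938), 86.80979919433594)
 boss n 310 z 0.14446202422528392 ((550.9882202148438, 61.480140686035156), 28.37594223022461) [550.5405   65.83007] [527.40546   33.360996] [573.914   89.8285]
 bed 6619
  edge 0 [-0.0776  0.6505] ang from y 4.44 40
  edge 1 [-0.0769  0.7687] ang from y 4.4 40
 handle 309 [0.5226 0.0196 0.1593] [-0.715 -0.345  0.609] [0.558 0.037 0.129] [ 0.478 -0.002  0.197] elev 37.5
```

Call:
{"api": "play_rows", "payload": {"commands": [{"angular": [0, 0, -10.1], "dp": [0, 0, 0], "hand": 55}, {"angular": [0, 0, 0], "dp": [0.025, 0.046, 0], "hand": 55}, {"angular": [0, 0, 0], "dp": [0.027, 0.05, 0], "hand": 55}, {"angular": [0, 0, 0], "dp": [0.027, 0.05, 0], "hand": 55}, {"angular": [0, 0, 0], "dp": [0.027, 0.05, 0], "hand": 55}]}}

```text
time_s: 1.82
tcp_pos: [0.3049, 0.3582, 0.2228]
ee_rot: [[0.974, -0.225, 0.0], [-0.225, -0.974, 0.0], [0.0, -0.001, -1.0]]
wrist_force: [1.1, 0.4, -0.1]
gripper_width: 0.574
```

Call:
{"api": "play_rows", "payload": {"commands": [{"angular": [0, 0, 0], "dp": [0.027, 0.05, 0], "hand": 55}, {"angular": [0, 0, 0], "dp": [0.027, 0.05, 0], "hand": 55}, {"angular": [0, 0, 0], "dp": [0.027, 0.05, 0], "hand": 55}, {"angular": [0, 0, 0], "dp": [0.027, 0.05, 0], "hand": 55}, {"angular": [0, 0, 0], "dp": [0.027, 0.05, 0], "hand": 55}]}}

```text
time_s: 2.45
tcp_pos: [0.38, 0.0842, 0.2231]
ee_rot: [[0.974, -0.225, 0.001], [-0.225, -0.974, 0.001], [0.001, -0.001, -1.0]]
wrist_force: [1.6, -0.6, 0.4]
gripper_width: 0.552
```

Call:
{"api": "play_rows", "payload": {"commands": [{"angular": [0, 0, 0], "dp": [0.027, 0.05, 0], "hand": 55}, {"angular": [0, 0, 0], "dp": [0.027, 0.05, 0], "hand": 55}, {"angular": [0, 0, 0], "dp": [0.027, 0.05, 0], "hand": 55}, {"angular": [0, 0, 0], "dp": [0.024, 0.04, 0], "hand": 55}, {"angular": [0, 0, 0], "dp": [0, 0, 0], "hand": 55}]}}

```text
time_s: 3.08
tcp_pos: [0.4396, -0.1254, 0.2223]
ee_rot: [[0.973, -0.231, -0.0], [-0.231, -0.973, -0.0], [-0.0, 0.0, -1.0]]
wrist_force: [0.6, 0.7, 0.8]
gripper_width: 0.551
```

```bash
python3 - <<'E'
from h import *
s=r.sense();R=s["ee_rot"];p=s["tcp_pos"];print(s["time_s"],p,s["joints"].round(1))
print(R.T@(np.array([.455,-.1775,.104])-p),np.degrees(np.arctan2(R[1,0],R[0,0])))
E
```

```text
3.075 [ 0.43956545 -0.12540203  0.22230385] [  4.6   5.5 -21.9   0.  -62.6  72.1]
[0.02706766 0.04708695 0.11831478] -13.336445279998147
```

Call:
{"api": "play_rows", "payload": {"commands": [{"angular": [0, 0, 0], "dp": [0.027, 0.047, 0.03], "hand": 55}, {"angular": [0, 0, 0], "dp": [0, 0, 0.03], "hand": 55}, {"angular": [0, 0, 0], "dp": [0, 0, 0.03], "hand": 55}, {"angular": [0, 0, 0], "dp": [0, 0, 0.028], "hand": 55}, {"angular": [0, 0, 0], "dp": [0, 0, 0], "hand": 55}]}}

```text
time_s: 3.7
tcp_pos: [0.4532, -0.174, 0.103]
ee_rot: [[0.974, -0.225, -0.005], [-0.225, -0.974, 0.0], [-0.005, 0.001, -1.0]]
wrist_force: [-0.9, -1.0, 0.8]
gripper_width: 0.554
```

```bash
python3 - <<'E'
from h import *
s=r.sense();R=s["ee_rot"];p=s["tcp_pos"];print(s["time_s"],p)
print(R.T@(np.array([.455,-.1775,.104])-p),np.degrees(np.arctan2(R[1,0],R[0,0])))
c=r.capture("scene");save(c,"s1.png",(170,110,320,240),4)
E
```

```text
3.7 [ 0.45323342 -0.1739672   0.1030422 ]
[ 0.00251071  0.00304592 -0.00096829] -12.990108392662622
```

View pics/s1.png

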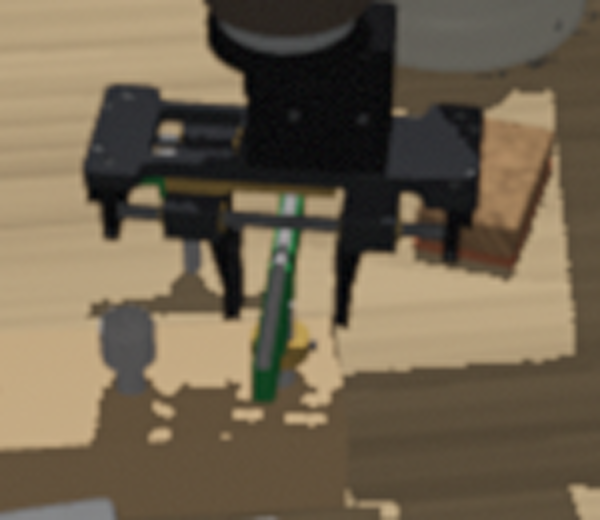

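The bar (270,340) lies between the fingers, roughly centred. I'll trim the position by 3 mm and close.

Call:
{"api": "play_rows", "payload": {"commands": [{"angular": [0, 0, 0], "dp": [0.0025, 0.003, -0.001], "hand": 55}, {"angular": [0, 0, 0], "dp": [0, 0, 0], "hand": 30}, {"angular": [0, 0, 0], "dp": [0, 0, 0], "hand": 0}, {"angular": [0, 0, 0], "dp": [0, 0, 0], "hand": 0}, {"angular": [0, 0, 0], "dp": [0, 0, 0], "hand": 0}]}}

```text
time_s: 4.38
tcp_pos: [0.4566, -0.1784, 0.1057]
ee_rot: [[0.974, -0.226, 0.0], [-0.226, -0.974, -0.0], [0.0, 0.0, -1.0]]
wrist_force: [-0.4, -0.6, 0.8]
gripper_width: 0.18
```

Call:
{"api": "play_rows", "payload": {"commands": [{"angular": [0, 0, 0], "dp": [0, 0, 0], "hand": 0}, {"angular": [0, 0, 0], "dp": [0, 0, 0], "hand": 0}, {"angular": [0, 0, 0], "dp": [0, 0, 0], "hand": 0}]}}

```text
time_s: 4.75
tcp_pos: [0.4567, -0.1783, 0.1056]
ee_rot: [[0.974, -0.226, 0.0], [-0.226, -0.974, -0.0], [0.0, 0.0, -1.0]]
wrist_force: [0.7, 0.4, 0.8]
gripper_width: 0.145
```

Call:
{"api": "play_rows", "payload": {"commands": [{"angular": [0, 0, 0], "dp": [0, 0, -0.015], "hand": 0}, {"angular": [0, 0, 0], "dp": [0, 0, -0.02], "hand": 0}, {"angular": [0, 0, 0], "dp": [0, 0, -0.025], "hand": 0}, {"angular": [0, 0, 0], "dp": [0, 0, -0.03], "hand": 0}, {"angular": [0, 0, 0], "dp": [0, 0, -0.03], "hand": 0}]}}

```text
time_s: 5.38
tcp_pos: [0.4554, -0.1778, 0.2249]
ee_rot: [[0.974, -0.226, -0.003], [-0.226, -0.974, 0.001], [-0.004, -0.001, -1.0]]
wrist_force: [0.8, -0.2, -4.3]
gripper_width: 0.14
```

Call:
{"api": "play_rows", "payload": {"commands": [{"angular": [0, 0, 0], "dp": [0, 0, -0.03], "hand": 0}, {"angular": [0, 0, 0], "dp": [0, 0, -0.03], "hand": 0}, {"angular": [0, 0, 0], "dp": [0, 0, -0.015], "hand": 0}, {"angular": [0, 0, 8], "dp": [0, 0, 0], "hand": 0}, {"angular": [0, 0, 10], "dp": [0, 0, 0], "hand": 0}]}}

```text
time_s: 6.0
tcp_pos: [0.4558, -0.1778, 0.299]
ee_rot: [[0.854, -0.521, -0.003], [-0.521, -0.854, 0.002], [-0.003, 0.0, -1.0]]
wrist_force: [0.5, 0.1, -3.9]
gripper_width: 0.147
```

Call:
{"api": "play_rows", "payload": {"commands": [{"angular": [0, 0, 10], "dp": [0, 0, 0], "hand": 0}, {"angular": [0, 0, 10], "dp": [0, 0, 0], "hand": 0}, {"angular": [0, 0, 10], "dp": [0, 0, 0], "hand": 0}, {"angular": [0, 0, 10], "dp": [0, 0, 0], "hand": 0}, {"angular": [0, 0, 10], "dp": [0, 0, 0], "hand": 0}]}}

```text
time_s: 6.62
tcp_pos: [0.4557, -0.1779, 0.2986]
ee_rot: [[0.15, -0.989, -0.004], [-0.989, -0.15, 0.001], [-0.002, 0.003, -1.0]]
wrist_force: [-0.0, 0.4, -3.1]
gripper_width: 0.142
```

Call:
{"api": "play_rows", "payload": {"commands": [{"angular": [0, 0, 4.5], "dp": [0, 0, 0], "hand": 0}, {"angular": [0, 0, 0], "dp": [0, 0, 0], "hand": 0}, {"angular": [0, 0, 0], "dp": [0, 0, 0], "hand": 0}]}}

```text
time_s: 7.0
tcp_pos: [0.4562, -0.1781, 0.2997]
ee_rot: [[0.079, -0.997, -0.002], [-0.997, -0.079, 0.001], [-0.001, 0.002, -1.0]]
wrist_force: [0.0, 0.5, -3.6]
gripper_width: 0.142
```

```bash
python3 - <<'E'
from h import *
s=r.sense();R=s["ee_rot"];p=s["tcp_pos"];print(s["time_s"],p,s["joints"].round(1),s["wrist_force"])
print("tool x ang",np.degrees(np.arctan2(R[1,0],R[0,0])), "to above bore",R.T@(np.array([.552,.0655,p[2]])-p))
E
```

```text
7.0 [ 0.45624142 -0.1781109   0.29968878] [ -2.3   5.9 -10.1  -0.  -74.1   6.8] [ 0.00569442  0.53391156 -3.62672436]
tool x ang -85.47492308242002 to above bore [-2.35296565e-01 -1.14679991e-01 -3.32845151e-05]
```

Call:
{"api": "play_rows", "payload": {"commands": [{"angular": [0, 0, 0], "dp": [-0.035, -0.017, 0], "hand": 0}, {"angular": [0, 0, 0], "dp": [-0.045, -0.022, 0], "hand": 0}, {"angular": [0, 0, 0], "dp": [-0.045, -0.022, 0], "hand": 0}, {"angular": [0, 0, 0], "dp": [-0.045, -0.022, 0], "hand": 0}, {"angular": [0, 0, 0], "dp": [-0.04, -0.02, 0], "hand": 0}]}}

```text
time_s: 7.62
tcp_pos: [0.5433, 0.0409, 0.3002]
ee_rot: [[0.079, -0.997, -0.001], [-0.997, -0.079, 0.0], [-0.0, 0.001, -1.0]]
wrist_force: [0.6, -0.5, -4.1]
gripper_width: 0.141
```

Call:
{"api": "play_rows", "payload": {"commands": [{"angular": [0, 0, 0], "dp": [-0.025, -0.012, 0], "hand": 0}, {"angular": [0, 0, 0], "dp": [0, 0, 0], "hand": 0}, {"angular": [0, 0, 0], "dp": [0, 0, 0], "hand": 0}, {"angular": [0, 0, 0], "dp": [0, 0, 0], "hand": 0}]}}

```text
time_s: 8.12
tcp_pos: [0.5527, 0.0641, 0.3006]
ee_rot: [[0.077, -0.997, -0.0], [-0.997, -0.077, -0.0], [0.0, 0.0, -1.0]]
wrist_force: [-0.3, -0.7, -4.4]
gripper_width: 0.143
```

```bash
python3 - <<'E'
from h import *
s=r.sense();p=s["tcp_pos"];print(s["time_s"],p,s["wrist_force"])
c=r.capture("scene");save(c,"s2.png",(270,90,450,225),4)
np.savez("s2.npz",**{k:c[k] for k in("range_z","frame","fx","fy","cx","cy","position","attitude")})
w=cloud(c);x,y,z=w.reshape(-1,3).T
from m import green
g=green(c,w)&(abs(w[...,0]-p[0])<.06)&(abs(w[...,1]-p[1])<.12)&(w[...,2]>.2)
from m import line
P=w[g];print("bar",len(P),line(P[:,:2]),np.percentile(P[:,2],[2,98]))
for lo,hi in((.19,.215),(.215,.24),(.24,.27)):
  k=(abs(x-p[0])<.04)&(abs(y-p[1])<.04)&(z>lo)&(z<hi);print(lo,k.sum(),w.reshape(-1,3)[k].min(0) if k.any() else 0,w.reshape(-1,3)[k].max(0) if k.any() else 0)
c=r.capture("top");w=cloud(c);g=green(c,w)&(abs(w[...,0]-p[0])<.06)&(abs(w[...,1]-p[1])<.12)&(w[...,2]>.2)
P=w[g];print("top bar",len(P), (line(P[:,:2]),P[:,2].max()) if len(P)>5 else 0)
E
```

```text
8.125 [0.55265711 0.06406514 0.30060991] [-0.33280551 -0.71041843 -4.44490788]
bar 769 (array([0.56345532, 0.06640035]), array([ 0.03042032, -0.99953719]), np.float64(0.148921967201964)) [0.29189474 0.46447179]
0.19 5 [0.55352172 0.0606732  0.21216469] [0.55942561 0.06899123 0.21406947]
0.215 94 [0.54772075 0.05876817 0.21549882] [0.56289335 0.07463637 0.23921395]
0.24 100 [0.54996241 0.05216383 0.24067852] [0.56640275 0.07279494 0.26989518]
top bar 205 ((array([0.54832114, 0.06521248]), array([ 0.08391585, -0.99647284]), np.float64(0.14680087340038617)), np.float64(0.47502150228385964))
```

View pics/s2.png

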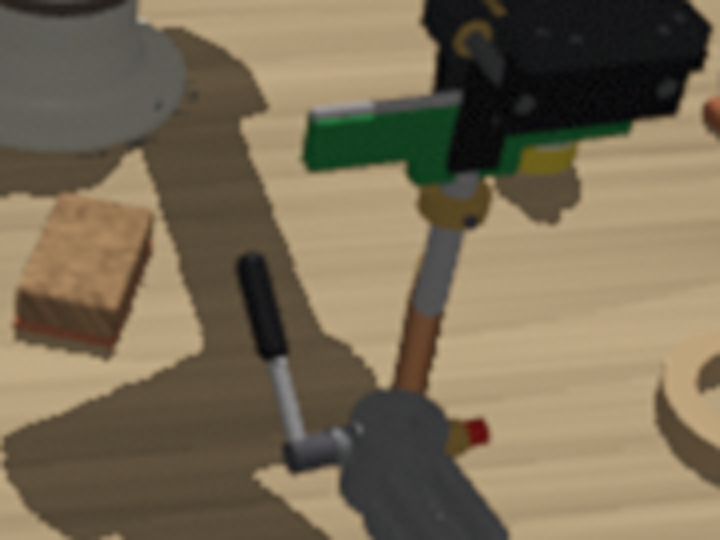

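```bash
cat > f.py <<'E'
from h import *
from scipy.optimize import least_squares
def circ(P,R,c0,tilt=False):
    f=lambda q:(np.hypot(P[:,0]-q[0],P[:,1]-q[1])-R)*1000
    s=least_squares(f,c0,loss="soft_l1");return s.x.round(4),np.median(abs(f(s.x))).round(2),len(P)
def sel(w,c,rad,lo,hi):
    P=w.reshape(-1,3);P=P[~np.isnan(P[:,0])]
    return P[(np.hypot(P[:,0]-c[0],P[:,1]-c[1])<rad)&(P[:,2]>lo)&(P[:,2]<hi)]
def proj(c,X):
    q=(np.array(X)-c["position"])@np.array(c["attitude"]);return np.array([c["fx"]*q[0]/q[2]+c["cx"],c["fy"]*q[1]/q[2]+c["cy"]])
E
python3 - <<'E'
from f import *
S=dict(np.load("scene.npz"));T=dict(np.load("top.npz"));S2=dict(np.load("s2.npz"))
b=[.553,.066]
for n,c in(("scene",S),("top",T)):
    w=cloud(c)
    print(n,"boss side",circ(sel(w,b,.030,.105,.138),.024,b))
    # IR: boss rim: top points with z>.14, hull of the robot-facing and side half
    P=sel(w,b,.026,.1405,.150);print(" ring n",len(P),"z",np.median(P[:,2]))
    # hole: pixels inside 8.75mm radius that are deeper
    P=w.reshape(-1,3);
    # hole in the image: dark/deep pixels near projection of the mouth
    u,v=proj(c,[*b,.145]);print(" mouth px",u,v)
    d=c["range_z"];y0,x0=int(v)-12,int(u)-16;print(np.round((w[y0:y0+24,x0:x0+32,2]*1000)).astype(int) if n=="scene" else "")
P2=sel(cloud(S2),[.5527,.064],.03,.212,.24);print("post",circ(P2,.008,[.5527,.064]))
for lo,hi in((.212,.224),(.224,.236)):
    print(lo,circ(sel(cloud(S2),[.5527,.064],.03,lo,hi),.008,[.5527,.064]))
c=r.capture("top");np.savez("t2.npz",**{k:c[k] for k in("range_z","frame","fx","fy","cx","cy","position","attitude")})
E
```

```text
scene boss side (array([0.5542, 0.0668]), np.float64(1.53), 270)
 ring n 297 z 0.1436604232229105
 mouth px 369.2547482230248 194.16319785652115
[[                  -1                   -1                   -2
                     1                    0                    0
                    -1                   -2                   -3
                    -1                   -2                    0
                    -2                   -1                   -1
                    16                   17                   20
                    23                   21                   20
                    19                   21                   18
                    -1                   -1                    2
                    -2                    1                   -2
                    -2                   -2]
 [                  -2                   -2                   -3
                    -3                   -3                   -1
                     1                   -1                   -1
                     0                    0                   -2

[... 15390 characters left out ...]
     138                  139
                   138                  139                  136
                   138                  138                  138
                   136                  136                  135
                   135                  135                  134
                    -1                   -3]]
top boss side (array([0.5528, 0.0643]), np.float64(2.17), 179)
 ring n 298 z 0.14457981476531684
 mouth px 165.3016731059206 173.50073923806337

post (array([0.553 , 0.0673]), np.float64(0.7), 99)
0.212 (array([0.5528, 0.0675]), np.float64(0.7), 39)
0.224 (array([0.5533, 0.0672]), np.float64(0.67), 46)<stdin>:13: RuntimeWarning: invalid value encountered in cast
```

The scene view shows the post held upright above the boss, with its foot at about (427,315) and the collar high up at (455,200); the brown part below is the gouge handle behind it. In that camera the post and bore axes agree within about 1 mm. I'll trim and descend to just above the mouth, then into it slowly.

Call:
{"api": "play_rows", "payload": {"commands": [{"angular": [0, 0, 0], "dp": [0.0009, -0.0006, 0.02], "hand": 0}, {"angular": [0, 0, 0], "dp": [0, 0, 0.02], "hand": 0}, {"angular": [0, 0, 0], "dp": [0, 0, 0.018], "hand": 0}, {"angular": [0, 0, 0], "dp": [0, 0, 0], "hand": 0}, {"angular": [0, 0, 0], "dp": [0, 0, 0], "hand": 0}]}}

```text
time_s: 8.9
tcp_pos: [0.5543, 0.0639, 0.2436]
ee_rot: [[0.078, -0.997, 0.002], [-0.997, -0.078, 0.0], [0.0, -0.002, -1.0]]
wrist_force: [0.5, 0.7, -4.2]
gripper_width: 0.143
```

Call:
{"api": "play_rows", "payload": {"commands": [{"angular": [0, 0, 0], "dp": [0, 0, 0.003], "hand": 0}, {"angular": [0, 0, 0], "dp": [0, 0, 0.003], "hand": 0}, {"angular": [0, 0, 0], "dp": [0, 0, 0.003], "hand": 0}, {"angular": [0, 0, 0], "dp": [0, 0, 0.003], "hand": 0}, {"angular": [0, 0, 0], "dp": [0, 0, 0], "hand": 0}]}}

```text
time_s: 9.52
tcp_pos: [0.5534, 0.064, 0.2302]
ee_rot: [[0.078, -0.997, -0.001], [-0.997, -0.078, -0.0], [0.0, 0.001, -1.0]]
wrist_force: [-0.6, -1.1, -3.8]
gripper_width: 0.148
```

Call:
{"api": "play_rows", "payload": {"commands": [{"angular": [0, 0, 0], "dp": [0, 0, 0.002], "hand": 0}, {"angular": [0, 0, 0], "dp": [0, 0, 0.002], "hand": 0}, {"angular": [0, 0, 0], "dp": [0, 0, 0.002], "hand": 0}, {"angular": [0, 0, 0], "dp": [0, 0, 0.002], "hand": 0}, {"angular": [0, 0, 0], "dp": [0, 0, 0], "hand": 0}]}}

```text
time_s: 10.15
tcp_pos: [0.5535, 0.0641, 0.2223]
ee_rot: [[0.078, -0.997, -0.0], [-0.997, -0.078, -0.0], [0.0, 0.0, -1.0]]
wrist_force: [-1.0, 0.2, -4.0]
gripper_width: 0.149
```

Call:
{"api": "play_rows", "payload": {"commands": [{"angular": [0, 0, 0], "dp": [0, 0, 0.002], "hand": 0}, {"angular": [0, 0, 0], "dp": [0, 0, 0.002], "hand": 0}, {"angular": [0, 0, 0], "dp": [0, 0, 0.002], "hand": 0}, {"angular": [0, 0, 0], "dp": [0, 0, 0.0015], "hand": 0}, {"angular": [0, 0, 0], "dp": [0, 0, 0.0015], "hand": 0}]}}

```text
time_s: 10.78
tcp_pos: [0.5537, 0.0641, 0.2134]
ee_rot: [[0.078, -0.997, 0.0], [-0.997, -0.078, -0.0], [0.0, -0.0, -1.0]]
wrist_force: [-0.5, -1.6, -4.4]
gripper_width: 0.147
```

Call:
{"api": "play_rows", "payload": {"commands": [{"angular": [0, 0, 0], "dp": [0, 0, 0.0015], "hand": 0}, {"angular": [0, 0, 0], "dp": [0, 0, 0.0015], "hand": 0}, {"angular": [0, 0, 0], "dp": [0, 0, 0.0015], "hand": 0}, {"angular": [0, 0, 0], "dp": [0, 0, 0], "hand": 0}]}}

```text
time_s: 11.28
tcp_pos: [0.5541, 0.0642, 0.2099]
ee_rot: [[0.078, -0.997, 0.002], [-0.997, -0.078, 0.0], [-0.0, -0.002, -1.0]]
wrist_force: [-1.0, 0.2, 1.2]
gripper_width: 0.149
```

Call:
{"api": "play_rows", "payload": {"commands": [{"angular": [0, 0, 0], "dp": [0, 0, 0.0015], "hand": 0}, {"angular": [0, 0, 0], "dp": [0, 0, 0.0015], "hand": 0}, {"angular": [0, 0, 0], "dp": [0, 0, 0.0015], "hand": 0}, {"angular": [0, 0, 0], "dp": [0, 0, 0], "hand": 0}]}}

```text
time_s: 11.78
tcp_pos: [0.5555, 0.0641, 0.2087]
ee_rot: [[0.079, -0.997, 0.006], [-0.997, -0.079, 0.0], [0.0, -0.006, -1.0]]
wrist_force: [-3.1, 0.5, 14.5]
gripper_width: 0.154
```

Call:
{"api": "play_rows", "payload": {"commands": [{"angular": [0, 0, 0], "dp": [0, 0, 0.0015], "hand": 0}, {"angular": [0, 0, 0], "dp": [0, 0, 0.0015], "hand": 0}, {"angular": [0, 0, 0], "dp": [0, 0, 0.0015], "hand": 0}, {"angular": [0, 0, 0], "dp": [0, 0, 0], "hand": 0}]}}

```text
time_s: 12.28
tcp_pos: [0.5542, 0.0641, 0.2014]
ee_rot: [[0.078, -0.997, 0.002], [-0.997, -0.078, 0.0], [-0.0, -0.002, -1.0]]
wrist_force: [-2.0, 0.5, 5.3]
gripper_width: 0.15
```

Call:
{"api": "play_rows", "payload": {"commands": [{"angular": [0, 0, 0], "dp": [0, 0, 0.003], "hand": 0}, {"angular": [0, 0, 0], "dp": [0, 0, 0.003], "hand": 0}, {"angular": [0, 0, 0], "dp": [0, 0, 0.003], "hand": 0}, {"angular": [0, 0, 0], "dp": [0, 0, 0.003], "hand": 0}, {"angular": [0, 0, 0], "dp": [0, 0, 0], "hand": 0}]}}

```text
time_s: 12.9
tcp_pos: [0.554, 0.0639, 0.1889]
ee_rot: [[0.078, -0.997, 0.001], [-0.997, -0.078, -0.0], [0.0, -0.001, -1.0]]
wrist_force: [-1.0, -0.5, 3.3]
gripper_width: 0.146
```

```bash
python3 - <<'E'
from f import *
s=r.sense();p=s["tcp_pos"];print(s["time_s"],p,s["wrist_force"],s["moment"])
c=r.capture("scene");save(c,"s3.png",(310,120,430,220),6)
w=cloud(c)
h=cv2.cvtColor(c["frame"],cv2.COLOR_RGB2HSV);P=w
m=(np.hypot(w[...,0]-.554,w[...,1]-.066)<.02)&(w[...,2]>.147)&(w[...,2]<.2)
print("z of brass",np.percentile(w[m&(h[...,1]>90)&(h[...,0]<32)][:,2],[2,50,98]))
E
```

```text
12.9 [0.55395051 0.06390773 0.18892954] [-1.00584111 -0.50298912  3.29528772] [-0.1980525   0.38864064  0.00848913]
z of brass [0.15969774 0.16835762 0.17654088]
```

View pics/s3.png

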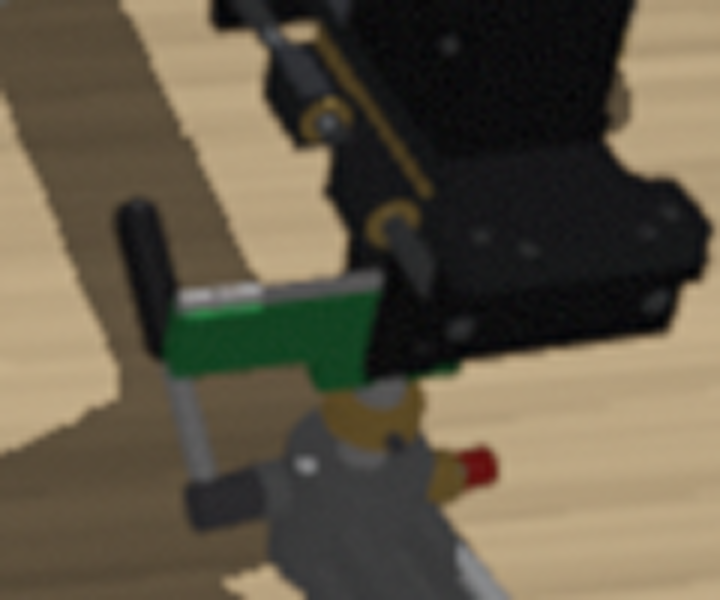

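The view shows the post in the bore, with the brass collar (375,415) about 10–14 mm above the boss. The lever is clear of the bar.

Call:
{"api": "play_rows", "payload": {"commands": [{"angular": [0, 0, 0], "dp": [0, 0, 0.002], "hand": 0}, {"angular": [0, 0, 0], "dp": [0, 0, 0.002], "hand": 0}, {"angular": [0, 0, 0], "dp": [0, 0, 0.002], "hand": 0}, {"angular": [0, 0, 0], "dp": [0, 0, 0.001], "hand": 0}, {"angular": [0, 0, 0], "dp": [0, 0, 0.001], "hand": 0}]}}

```text
time_s: 13.58
tcp_pos: [0.5542, 0.0638, 0.182]
ee_rot: [[0.079, -0.997, 0.002], [-0.997, -0.079, -0.001], [0.001, -0.002, -1.0]]
wrist_force: [-3.3, -1.1, 11.3]
gripper_width: 0.145
```

Call:
{"api": "play_rows", "payload": {"commands": [{"angular": [0, 0, 0], "dp": [0, 0, 0.001], "hand": 0}, {"angular": [0, 0, 0], "dp": [0, 0, 0.001], "hand": 0}, {"angular": [0, 0, 0], "dp": [0, 0, 0.001], "hand": 0}, {"angular": [0, 0, 0], "dp": [0, 0, 0], "hand": 0}]}}

```text
time_s: 14.08
tcp_pos: [0.5539, 0.0636, 0.1784]
ee_rot: [[0.078, -0.997, 0.001], [-0.997, -0.078, -0.001], [0.001, -0.001, -1.0]]
wrist_force: [-2.7, -1.6, 7.3]
gripper_width: 0.145
```

Call:
{"api": "play_rows", "payload": {"commands": [{"angular": [0, 0, 0], "dp": [0, 0, 0.001], "hand": 0}, {"angular": [0, 0, 0], "dp": [0, 0, 0.001], "hand": 0}, {"angular": [0, 0, 0], "dp": [0, 0, 0], "hand": 0}]}}

```text
time_s: 14.45
tcp_pos: [0.5539, 0.0636, 0.1764]
ee_rot: [[0.078, -0.997, 0.001], [-0.997, -0.078, -0.001], [0.001, -0.001, -1.0]]
wrist_force: [-3.3, -1.5, 8.4]
gripper_width: 0.15
```

Call:
{"api": "play_rows", "payload": {"commands": [{"angular": [0, 0, 0], "dp": [0, 0, 0.001], "hand": 0}, {"angular": [0, 0, 0], "dp": [0, 0, 0.001], "hand": 0}, {"angular": [0, 0, 0], "dp": [0, 0, 0], "hand": 0}]}}

```text
time_s: 14.82
tcp_pos: [0.554, 0.0636, 0.1756]
ee_rot: [[0.079, -0.997, 0.002], [-0.997, -0.079, -0.001], [0.001, -0.002, -1.0]]
wrist_force: [-5.2, -1.3, 13.5]
gripper_width: 0.149
```

Call:
{"api": "play_rows", "payload": {"commands": [{"angular": [0, 0, 0], "dp": [0, 0, 0.001], "hand": 0}, {"angular": [0, 0, 0], "dp": [0, 0, 0], "hand": 0}]}}

```text
time_s: 15.08
tcp_pos: [0.554, 0.0635, 0.1754]
ee_rot: [[0.079, -0.997, 0.002], [-0.997, -0.079, -0.001], [0.001, -0.002, -1.0]]
wrist_force: [-6.3, -1.1, 17.4]
gripper_width: 0.146
```

Call:
{"api": "play_rows", "payload": {"commands": [{"angular": [0, 0, 0], "dp": [0, 0, 0.001], "hand": 0}, {"angular": [0, 0, 0], "dp": [0, 0, 0], "hand": 0}]}}

```text
time_s: 15.32
tcp_pos: [0.554, 0.0635, 0.1753]
ee_rot: [[0.079, -0.997, 0.003], [-0.997, -0.079, -0.001], [0.002, -0.003, -1.0]]
wrist_force: [-8.5, -1.2, 20.8]
gripper_width: 0.147
```

```bash
python3 - <<'E'
from f import *
s=r.sense();p=s["tcp_pos"];print(s["time_s"],p,s["wrist_force"],s["moment"])
c=r.capture("scene");save(c,"s4.png",(310,120,430,220),6)
w=cloud(c);h=cv2.cvtColor(c["frame"],cv2.COLOR_RGB2HSV)
m=(np.hypot(w[...,0]-.554,w[...,1]-.066)<.022)&(w[...,2]>.13)&(w[...,2]<.2)
print("z of brass",np.percentile(w[m&(h[...,1]>90)&(h[...,0]<32)][:,2],[2,50,98]))
E
```

```text
15.325 [0.55403664 0.06350581 0.17533383] [-8.51577299 -1.17754135 20.79018514] [-0.14955663  2.52613391  0.03311738]
z of brass [0.14546175 0.15483637 0.15859343]
```

View pics/s4.png

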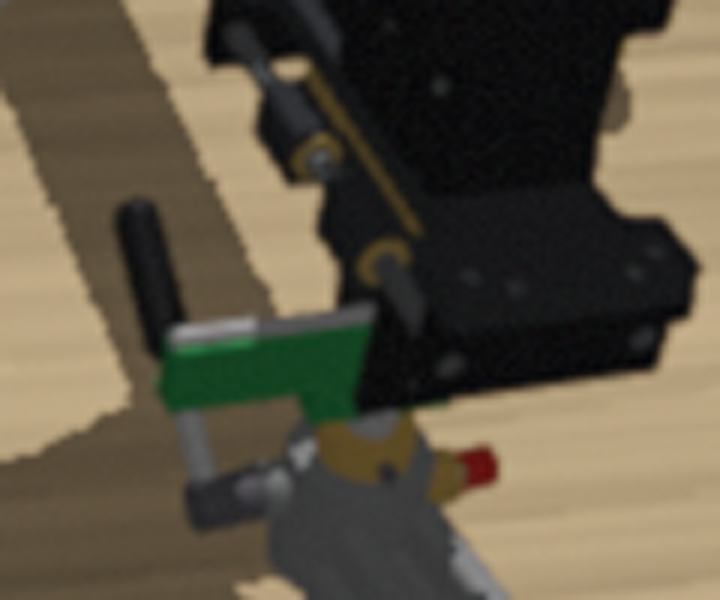

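The collar is seated: its underside measures z = 0.1455 against 0.145 for the boss top, and force rises with no further travel. Next I relax the push, then open.

Call:
{"api": "play_rows", "payload": {"commands": [{"angular": [0, 0, 0], "dp": [0, 0, -0.0015], "hand": 0}, {"angular": [0, 0, 0], "dp": [0, 0, -0.0015], "hand": 0}, {"angular": [0, 0, 0], "dp": [0, 0, -0.0005], "hand": 0}, {"angular": [0, 0, 0], "dp": [0, 0, 0], "hand": 0}]}}

```text
time_s: 15.88
tcp_pos: [0.5538, 0.0636, 0.1756]
ee_rot: [[0.078, -0.997, 0.001], [-0.997, -0.078, -0.001], [0.001, -0.001, -1.0]]
wrist_force: [-2.7, -1.6, 8.0]
gripper_width: 0.142
```

Call:
{"api": "play_rows", "payload": {"commands": [{"angular": [0, 0, 0], "dp": [0, 0, 0], "hand": 20}, {"angular": [0, 0, 0], "dp": [0, 0, 0], "hand": 28}, {"angular": [0, 0, 0], "dp": [0, 0, 0], "hand": 36}, {"angular": [0, 0, 0], "dp": [0, 0, 0], "hand": 36}]}}

```text
time_s: 16.38
tcp_pos: [0.5536, 0.0642, 0.174]
ee_rot: [[0.078, -0.997, -0.001], [-0.997, -0.078, -0.0], [0.0, 0.001, -1.0]]
wrist_force: [-0.1, 0.3, -0.2]
gripper_width: 0.347
```

Call:
{"api": "play_rows", "payload": {"commands": [{"angular": [0, 0, 0], "dp": [0, 0, -0.01], "hand": 36}, {"angular": [0, 0, 0], "dp": [0, 0, -0.03], "hand": 36}, {"angular": [0, 0, 0], "dp": [0, 0, -0.04], "hand": 36}, {"angular": [0, 0, 0], "dp": [0, 0.04, -0.04], "hand": 0}, {"angular": [0, 0, 0], "dp": [0, 0.06, -0.01], "hand": 0}]}}

```text
time_s: 17.0
tcp_pos: [0.4551, 0.0568, 0.3076]
ee_rot: [[0.077, -0.997, 0.006], [-0.997, -0.077, 0.002], [-0.001, -0.006, -1.0]]
wrist_force: [-0.5, 0.3, -0.2]
gripper_width: 0.217
```

Call:
{"api": "play_rows", "payload": {"commands": [{"angular": [0, 0, 0], "dp": [0, 0.06, 0], "hand": 0}, {"angular": [0, 0, 0], "dp": [0, 0, 0], "hand": 0}, {"angular": [0, 0, 0], "dp": [0, 0, 0], "hand": 0}]}}

```text
time_s: 17.38
tcp_pos: [0.3945, 0.0518, 0.3056]
ee_rot: [[0.078, -0.997, 0.003], [-0.997, -0.078, 0.001], [-0.001, -0.003, -1.0]]
wrist_force: [0.5, -0.8, -0.6]
gripper_width: 0.012
```

```bash
python3 - <<'E'
from f import *
from m import green,line
s=r.sense();p=s["tcp_pos"];print(s["time_s"],p,s["wrist_force"],s["joints"].round(1))
for n in("scene","top"):
    c=r.capture(n);save(c,n[0]+"5.png",(290,110,450,230) if n=="scene" else (100,90,260,230),5)
    w=cloud(c);x,y,z=np.moveaxis(w,-1,0)
    g=green(c,w)&(abs(x-.554)<.06)&(abs(y-.066)<.1)&(z>.14)&(z<.23);P=w[g]
    T=P[P[:,2]>np.percentile(P[:,2],60)] if n=="scene" else P
    a,u,L=line(T[:,:2]);print(n,"bar",len(P),a,np.degrees(np.arctan2(u[1],u[0])),L,np.percentile(P[:,2],[2,98]))
    dark=(c["frame"].max(-1)<60)&(x>.42)&(x<.57)&(y>-.04)&(y<.06)&(z>.13)&(z<.24)
    H=w[dark];print(" dark n",len(H),H.mean(0))
    m_=np.median(H,0);H=H[np.linalg.norm(H-m_,axis=1)<.05];m_=H.mean(0);u=np.linalg.svd(H-m_)[2][0];u*=np.sign(u[2]);t=(H-m_)@u
    print(" handle",m_,u,m_+u*t.min(),m_+u*t.max(),"elev",np.degrees(np.arcsin(u[2])),"az",np.degrees(np.arctan2(-u[1],-u[0])))
    for x_ in r.find_in("lever_end",c)[:1]:print(x_)
E
```

```text
17.375 [0.39453823 0.05184514 0.30564914] [ 0.45601415 -0.76845611 -0.60815204] [ 31.2  -4.4 -19.8   0.  -74.5 -26.7]
scene bar 872 [0.56076372 0.06636686] -85.48698342827602 0.14987448032340356 [0.16832591 0.20450415]
 dark n 620 [0.54737796 0.02537097 0.17357832]
 handle [0.56221227 0.03057746 0.18063799] [ 0.11585412 -0.67926899  0.72468715] [0.55734462 0.05911715 0.15019004] [0.56709411 0.00195449 0.21117478] elev 46.44282844162737 az 99.6790630147026
{'extent': [324.4, 153.0, 353.6, 209.0], 'score': 0.73}
top bar 227 [0.54997256 0.06438187] -87.36025376511913 0.14544182485629145 [0.16714205 0.20677644]
 dark n 439 [0.53288948 0.02550259 0.17103153]
 handle [0.54462818 0.02922072 0.16925141] [ 0.02776113 -0.2358239   0.9713992 ] [0.54360109 0.03794557 0.13331225] [0.54582163 0.01908269 0.21101172] elev 76.26377883838144 az 96.71394468155783
{'extent': [181.1, 174.0, 195.1, 204.8], 'score': 0.75}
```

View pics/t5.png

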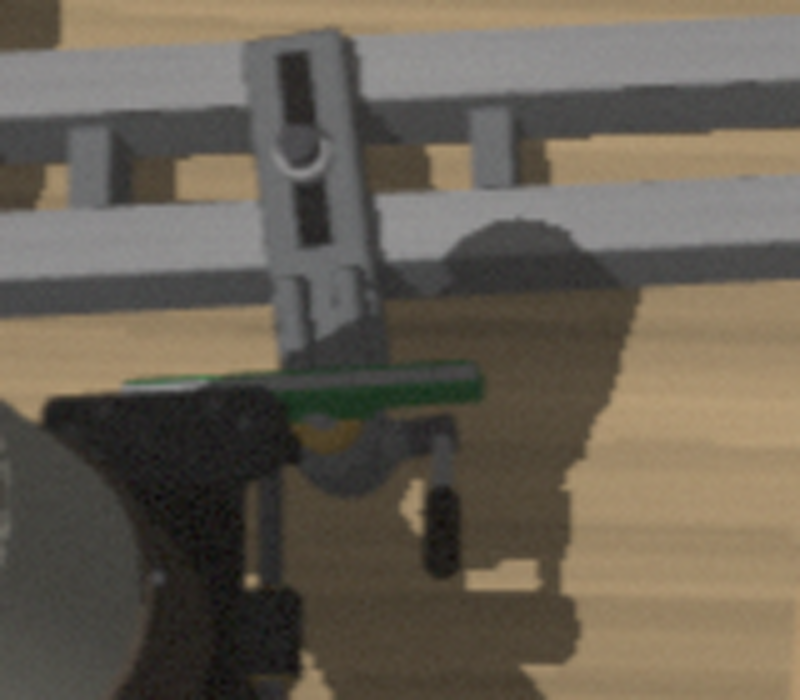

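```bash
python3 - <<'E'
from f import *
for n in("scene","top"):
    c=dict(np.load(n+".npz"));w=cloud(c);x,y,z=np.moveaxis(w,-1,0)
    H=w[(c["frame"].max(-1)<70)&(x>.42)&(x<.55)&(y>-.03)&(y<.04)&(z>.14)&(z<.24)]
    m=np.median(H,0);u=np.linalg.svd(H-m)[2][0]
    for _ in range(4):
        d=np.linalg.norm((H-m)-((H-m)@u)[:,None]*u,axis=1);K=H[d<.012];m=K.mean(0);u=np.linalg.svd(K-m)[2][0]
    u*=np.sign(u[2]);t=(K-m)@u
    print(n,len(H),len(K),m,u,(m+u*t.min()).round(3),(m+u*t.max()).round(3),"elev",np.degrees(np.arcsin(u[2])),"az of -u",np.degrees(np.arctan2(-u[1],-u[0])))
# holder direction: slotted bar of banjo top between boss and far end, z ~ .11-.13
    b=(z>.105)&(z<.14)&(x>.6)&(x<.74)&(y>.03)&(y<.13);q=w[b];k=[]
    for xx in np.arange(.6,.72,.01):
        e=q[abs(q[:,0]-xx)<.005]
        if len(e)>5:k.append((xx,e[:,1].min(),e[:,1].max()))
    k=np.array(k);print(np.degrees(np.arctan(np.polyfit(k[:,0],k[:,1],1)[0])),np.degrees(np.arctan(np.polyfit(k[:,0],k[:,2],1)[0])),"mid at x=.6",np.polyval(np.polyfit(k[:,0],(k[:,1]+k[:,2])/2,1),[.554,.6,.7]))
E
```

```text
scene 179 179 [0.50266732 0.00642518 0.17955069] [-0.75501872 -0.13989018  0.64060711] [0.522 0.01  0.163] [0.482 0.003 0.197] elev 39.837105397406795 az of -u 10.496752124579851
10.714737180149779 13.17245560915516 mid at x=.6 [0.06261639 0.07235135 0.09351431]
top 110 110 [0.49407627 0.00476558 0.18503648] [-0.78976304 -0.11969978  0.60161974] [0.52  0.009 0.166] [0.476 0.002 0.199] elev 36.98599118525591 az of -u 8.618393674587121
10.570646622484675 11.36002303853439 mid at x=.6 [0.06650449 0.07541755 0.09479375]
```

The top view shows the bar parallel to the bed, the collar on the boss, and the lever still up (442,430–575). For the lever I'll turn the tool 90° so the gripper body clears the bar, then press with closed fingers.

Call:
{"api": "play_rows", "payload": {"commands": [{"angular": [0, 0, -10.6], "dp": [0, 0, 0], "hand": 0}, {"angular": [0, 0, -10.6], "dp": [0, 0, 0], "hand": 0}, {"angular": [0, 0, -10.6], "dp": [0, 0, 0], "hand": 0}, {"angular": [0, 0, -10.6], "dp": [0, 0, 0], "hand": 0}, {"angular": [0, 0, -10.6], "dp": [0, 0, 0], "hand": 0}]}}

```text
time_s: 18.2
tcp_pos: [0.3949, 0.0518, 0.304]
ee_rot: [[0.846, -0.533, -0.001], [-0.533, -0.846, -0.001], [-0.001, 0.001, -1.0]]
wrist_force: [-0.1, 0.3, -0.8]
gripper_width: 0.005
```

Call:
{"api": "play_rows", "payload": {"commands": [{"angular": [0, 0, -10.6], "dp": [0, 0, 0], "hand": 0}, {"angular": [0, 0, -10.6], "dp": [0, 0, 0], "hand": 0}, {"angular": [0, 0, -10.6], "dp": [0, 0, 0], "hand": 0}, {"angular": [0, 0, -10.6], "dp": [0, 0, 0], "hand": 0}, {"angular": [0, 0, 0], "dp": [0, 0, 0], "hand": 0}]}}

```text
time_s: 18.82
tcp_pos: [0.3948, 0.0517, 0.3041]
ee_rot: [[0.986, 0.169, -0.001], [0.169, -0.986, -0.001], [-0.001, 0.001, -1.0]]
wrist_force: [0.7, 0.5, -0.2]
gripper_width: 0.009
```

```bash
python3 - <<'E'
from h import *
s=r.sense();R=s["ee_rot"];p=s["tcp_pos"];print(s["time_s"],p,s["joints"].round(1),R.round(3).tolist(),s["gripper_width"])
print(R.T@(np.array([.4861,.0047,.225])-p))
E
```

```text
18.825 [0.39475231 0.05174066 0.3040941 ] [ 31.1  -4.2 -19.8   0.  -74.5  68.6] [[0.986, 0.169, -0.001], [0.169, -0.986, -0.001], [-0.001, 0.001, -1.0]] 0.009010341547233094
[0.08220949 0.06172871 0.07902068]
```

Call:
{"api": "play_rows", "payload": {"commands": [{"angular": [0, 0, 0], "dp": [0.03, 0.03, 0], "hand": 0}, {"angular": [0, 0, 0], "dp": [0.04, 0.03, 0.01], "hand": 0}, {"angular": [0, 0, 0], "dp": [0.012, 0.002, 0.03], "hand": 0}, {"angular": [0, 0, 0], "dp": [0, 0, 0.039], "hand": 0}, {"angular": [0, 0, 0], "dp": [0, 0, 0], "hand": 0}]}}

```text
time_s: 19.45
tcp_pos: [0.484, 0.0039, 0.2224]
ee_rot: [[0.986, 0.168, -0.008], [0.168, -0.986, -0.002], [-0.008, 0.001, -1.0]]
wrist_force: [-1.2, -0.6, 0.6]
gripper_width: 0.005
```

Call:
{"api": "play_rows", "payload": {"commands": [{"angular": [0, 0, 0], "dp": [0, 0, 0.008], "hand": 0}, {"angular": [0, 0, 0], "dp": [0, 0, 0.008], "hand": 0}, {"angular": [0, 0, 0], "dp": [0, 0, 0.006], "hand": 0}, {"angular": [0, 0, 0], "dp": [0, 0, 0.006], "hand": 0}, {"angular": [0, 0, 0], "dp": [0, 0, 0.006], "hand": 0}]}}

```text
time_s: 20.08
tcp_pos: [0.4845, 0.0038, 0.1922]
ee_rot: [[0.985, 0.172, -0.002], [0.172, -0.985, -0.002], [-0.003, 0.002, -1.0]]
wrist_force: [-5.7, -1.4, 8.0]
gripper_width: 0.001
```

Call:
{"api": "play_rows", "payload": {"commands": [{"angular": [0, 0, 0], "dp": [0, 0, 0.005], "hand": 0}, {"angular": [0, 0, 0], "dp": [-0.001, 0, 0.005], "hand": 0}, {"angular": [0, 0, 0], "dp": [-0.001, 0, 0.005], "hand": 0}, {"angular": [0, 0, 0], "dp": [-0.001, 0, 0.005], "hand": 0}, {"angular": [0, 0, 0], "dp": [-0.001, 0, 0.005], "hand": 0}]}}

```text
time_s: 20.7
tcp_pos: [0.4815, 0.0039, 0.1663]
ee_rot: [[0.985, 0.171, -0.0], [0.171, -0.985, -0.0], [-0.0, 0.0, -1.0]]
wrist_force: [-0.7, -0.9, 3.5]
gripper_width: 0.007
```

Call:
{"api": "play_rows", "payload": {"commands": [{"angular": [0, 0, 0], "dp": [-0.001, 0, 0.005], "hand": 0}, {"angular": [0, 0, 0], "dp": [-0.001, 0, 0.005], "hand": 0}, {"angular": [0, 0, 0], "dp": [-0.001, 0, 0.005], "hand": 0}, {"angular": [0, 0, 0], "dp": [0, 0, 0.004], "hand": 0}, {"angular": [0, 0, 0], "dp": [0, 0, 0], "hand": 0}]}}

```text
time_s: 21.32
tcp_pos: [0.4786, 0.0035, 0.147]
ee_rot: [[0.985, 0.171, -0.0], [0.171, -0.985, 0.0], [-0.0, -0.0, -1.0]]
wrist_force: [-0.6, -0.3, -0.7]
gripper_width: 0.003
```

Call:
{"api": "play_rows", "payload": {"commands": [{"angular": [0, 0, 0], "dp": [0, 0, 0.004], "hand": 0}, {"angular": [0, 0, 0], "dp": [0, 0, 0.004], "hand": 0}]}}

```text
time_s: 21.58
tcp_pos: [0.4783, 0.0034, 0.1393]
ee_rot: [[0.985, 0.171, -0.001], [0.171, -0.985, -0.0], [-0.001, -0.0, -1.0]]
wrist_force: [-1.5, -0.1, 2.7]
gripper_width: 0.006
```

```bash
python3 - <<'E'
from h import *
s=r.sense();print(s["time_s"],s["tcp_pos"],s["wrist_force"])
c=r.capture("scene");save(c,"s6.png",(290,110,430,230),5)
E
```

```text
21.575 [0.47830155 0.00337063 0.13931745] [-1.48893151 -0.14708777  2.70760375]
```

View pics/s6.png

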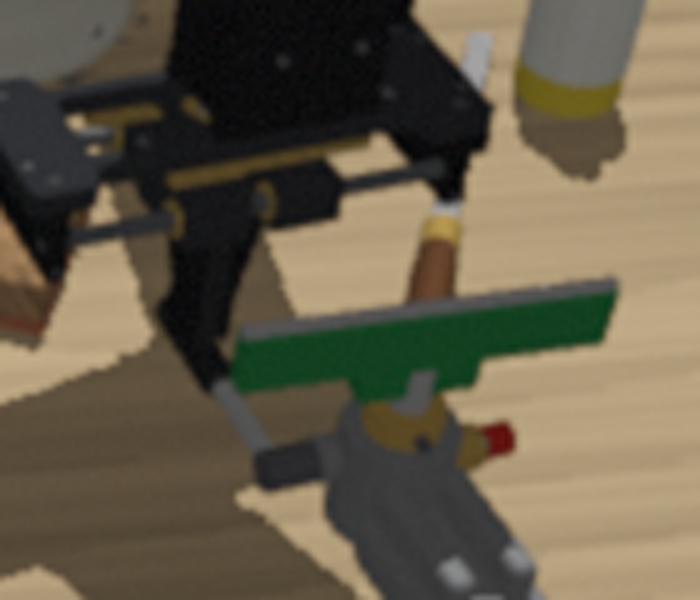

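The lever is coming down under the fingers (195,330), the rest is seated, and the gripper is clear of the bar. I'll keep going to the stop.

Call:
{"api": "play_rows", "payload": {"commands": [{"angular": [0, 0, 0], "dp": [0, 0, 0.003], "hand": 0}, {"angular": [0, 0, 0], "dp": [0, 0, 0.003], "hand": 0}, {"angular": [0, 0, 0], "dp": [0, 0, 0.002], "hand": 0}, {"angular": [0, 0, 0], "dp": [0, 0, 0.002], "hand": 0}]}}

```text
time_s: 22.12
tcp_pos: [0.4783, 0.0033, 0.1295]
ee_rot: [[0.985, 0.171, -0.001], [0.171, -0.985, -0.0], [-0.001, 0.0, -1.0]]
wrist_force: [-5.2, -0.6, 10.6]
gripper_width: 0.006
```

Call:
{"api": "play_rows", "payload": {"commands": [{"angular": [0, 0, 0], "dp": [0, 0, 0.002], "hand": 0}, {"angular": [0, 0, 0], "dp": [0, 0, 0], "hand": 0}]}}

```text
time_s: 22.38
tcp_pos: [0.4784, 0.0032, 0.1292]
ee_rot: [[0.985, 0.172, -0.0], [0.172, -0.985, -0.001], [-0.0, 0.001, -1.0]]
wrist_force: [-7.6, 0.7, 15.4]
gripper_width: 0.007
```

Call:
{"api": "play_rows", "payload": {"commands": [{"angular": [0, 0, 0], "dp": [0, 0, 0.0015], "hand": 0}, {"angular": [0, 0, 0], "dp": [0, 0, 0], "hand": 0}]}}

```text
time_s: 22.62
tcp_pos: [0.4784, 0.0032, 0.129]
ee_rot: [[0.985, 0.173, 0.0], [0.173, -0.985, -0.001], [0.0, 0.001, -1.0]]
wrist_force: [-10.9, 1.5, 22.9]
gripper_width: 0.004
```

Call:
{"api": "play_rows", "payload": {"commands": [{"angular": [0, 0, 0], "dp": [0, 0, -0.006], "hand": 0}, {"angular": [0, 0, 0], "dp": [-0.01, 0, -0.03], "hand": 0}, {"angular": [0, 0, 0], "dp": [-0.02, 0, -0.05], "hand": 0}, {"angular": [0, 0, 0], "dp": [-0.05, 0, -0.03], "hand": 0}, {"angular": [0, 0, 0], "dp": [0, 0, 0], "hand": 0}]}}

```text
time_s: 23.25
tcp_pos: [0.3997, -0.0101, 0.2447]
ee_rot: [[0.985, 0.172, 0.008], [0.172, -0.985, 0.003], [0.009, -0.002, -1.0]]
wrist_force: [0.7, 0.5, -0.2]
gripper_width: 0.003
```

```bash
python3 - <<'E'
from f import *
from m import green,line
s=r.sense();print(s["time_s"],s["tcp_pos"],s["wrist_force"])
c=r.capture("scene");save(c,"s7.png",(130,100,450,290),2.4)
w=cloud(c);x,y,z=np.moveaxis(w,-1,0)
P=w[green(c,w)&(abs(x-.554)<.06)&(abs(y-.066)<.1)&(z>.14)&(z<.23)];T=P[P[:,2]>np.percentile(P[:,2],60)]
a,u,L=line(T[:,:2]);print("bar",a,np.degrees(np.arctan2(u[1],u[0])),L,np.percentile(P[:,2],[2,98]))
H=w[(c["frame"].max(-1)<70)&(x>.44)&(x<.51)&(y>-.03)&(y<.04)&(z>.09)&(z<.24)]
m=H.mean(0);u=np.linalg.svd(H-m)[2][0];u*=-np.sign(u[0]);t=(H-m)@u;print("handle",len(H),m,(m+u*t.max()).round(3),"elev",np.degrees(np.arcsin(u[2])))
h=cv2.cvtColor(c["frame"],cv2.COLOR_RGB2HSV)
m=(np.hypot(x-.554,y-.066)<.022)&(z>.13)&(z<.2)
print("brass z",np.percentile(w[m&(h[...,1]>90)&(h[...,0]<32)][:,2],[2,98]))
E
```

```text
23.25 [ 0.39973227 -0.01013238  0.24471662] [ 0.7305096   0.51635304 -0.20215894]
bar [0.56068531 0.06631904] -85.31620454758571 0.14925800386392019 [0.16889798 0.20499219]
handle 113 [0.4860053  0.00216472 0.12649757] [ 0.461 -0.003  0.125] elev -3.5774372959330076
brass z [0.14596332 0.1629913 ]
```

View pics/s7.png

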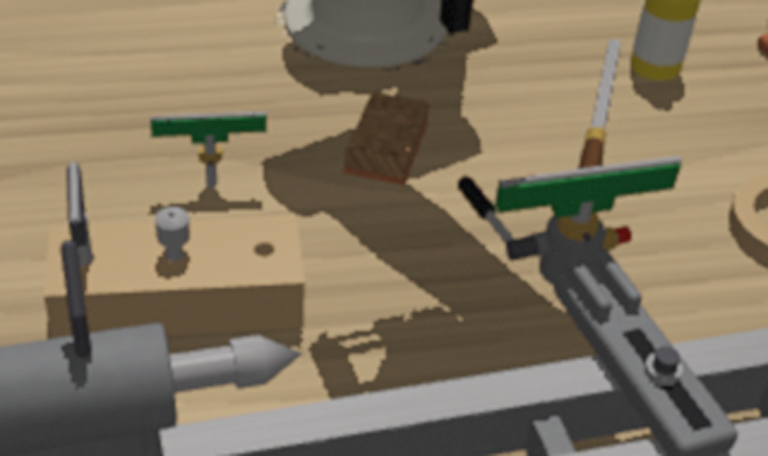

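The final view shows the rest seated in the banjo (580,190), the lever nearly level at (475,195), and everything else in its place.

```bash
python3 -c "
from station import r
print(r.finish_job())"
```

```text
the job is handed in; nothing more can be done
None
```

I moved the long green rest from the storage block into the banjo, swung the lever down to lock it, and handed the job in. It took about 23 s of robot time. The system gave no verdict.

- **Inserting the post:** It passed the spring plunger with a push of roughly 19 N. When the collar landed, further pushing raised the force to about 21 N with no more travel, and I stopped there.
- **Locking the lever:** I pressed it down with closed fingers until it hit its stop, at 23 N.

Last checks, in the final picture:
- **Collar:** its underside measures z ≈ 0.146 m against the boss top at 0.145 m, so it sits home.
- **Bar:** its direction is −85.3°, against about −85.6° for the bed, so it is parallel within measurement error.
- **Lever:** the handle sits at −3.6°, against an expected −4.4° when locked. That is within depth noise, and it did not move further under the 23 N push.
- **Everything else:** the short rest, the drive centre and the smaller green look-alike are where they were, and the arm is clear and touching nothing.

None of these checks failed. The earlier top-camera reading of the bar's direction was −87.4°, about 2° off, but the gripper was hiding part of the bar then.

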